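# Lock the vial carousel and hold the contact probe on its test pad

### The job

Put the loose lock pin fully home through the carousel's lug and the base's lug, so that the carousel is locked. Then take the contact probe out of its stand and hold its tip gently inside the ring engraved on the sloping test pad, with the probe square to that sloping face and its sprung tip pushed about half way in. Finish while still holding the probe there, with the pin still home; leave the bottle, the jar and the spanner alone.

Things in the scene. Friction and masses are not known exactly. Their poses are not given: they have to be found in the camera images.
- sampler: White round base of the vial carousel, 196 mm across, 40 mm high, fixed to the bench; origin: centre of its underside, z up. On its -y side a fixed steel lug, 42 mm wide, spans z 22 to 40 mm over empty space; its upright hole, 130 mm from the axis, is in line with the carousel's lock hole.
- carousel: White carousel disc, 200 mm across, z 43 to 53 mm, that turns on the base and carries the test pad and its lug; same origin and axes as the base when home. A spring (3 N m/rad) keeps it home, where the lock holes are in line; it gives a little when pushed. Vials on its far (+x) half reach 69 mm above the bench.
- lock_hole (a point): Centre of the upper mouth of the upright hole in the carousel's lug (aluminium, 40 mm wide, 10 mm thick, top 53 mm above the bench), 130 mm from the carousel's axis on its -y side. Hole 12.5 mm across, chamfered; 3 mm under this lug is the base's lug with the same hole, 18 mm deep, open below. z up along the hole.
- test_pad (a point): Round aluminium boss, 48 mm across, near the carousel's middle; its flat top slopes at 20 degrees, facing the carousel's -x side. Origin: centre of the sloping face, 80 mm above the bench, also the centre of the engraved dark ring (14 mm inner, 18 mm outer diameter). z: outward normal of the sloping face.
- lock_pin: Loose steel pin, about 120 g, upright in its block: shank 10 mm across, 38 mm long, chamfered foot; flange 26 mm across, 5 mm thick; round grip knob 20 mm across, 40 mm tall. Origin: centre of the flange's underside; z towards the knob: foot at z -38 mm, knob from z 5 to 45 mm. Fully home, the flange lies on the carousel's lug.
- pin_block: Grey block 50 x 50 x 45 mm, fixed to the bench, with an upright 14 mm hole through its middle that holds the lock pin at the start, the flange lying on its top; origin: centre of its underside.
- probe: Contact probe, about 155 g, tip down in its stand: black handle 22 x 22 x 90 mm, steel collar 30 mm across, 6 mm thick, shaft 8 mm across, 40 mm long, sprung tip 6 mm across. Origin: centre of the collar's underside; z along the probe to the handle's top: handle z 6 to 96 mm, flats facing x and y; shaft end z -40 mm, free tip end z -55 mm.
- probe_tip (a point): End of the probe's sprung tip (rounded, 3 mm radius), on the probe's axis, 55 mm below the probe's origin when not pressed; it moves in with the tip.
- plunger (a joint): How far the probe's sprung tip is pushed in, m: 0 free, 0.012 fully in (hard stop). It takes 1.6 N to start and 400 N/m after that, about 4 N half way.
- probe_stand: Grey block 60 x 60 x 75 mm, fixed to the bench, with an upright 17 mm hole through its middle that holds the probe at the start, the collar lying on its top; origin: centre of its underside. It and the pin block may change sides.
- reagent_bottle: Bystander: amber bottle, 60 mm across, 120 mm high, beyond the carousel to the left; origin: centre of its underside.
- sample_jar: Bystander: glass jar with metal lid, 56 mm across, 60 mm high, beyond the carousel; origin: centre of its underside.
- spanner: Bystander: steel spanner, 150 mm long, lying to the right beyond the work; origin: under its middle.

How it is judged:
On the way, in this order (a step that is already met when the one before it is completed fails the run):
1. The lock pin is fully home through both lugs, its flange on the carousel's lug (distance between lock_pin and lock_hole below 0.004 m and angle between the z axis of lock_pin and the z axis of lock_hole, either way round below 0.12 rad), for 0.2 s.
2. With the pin home, the probe is out of its stand (all of step 1 and (z of probe in the frame of probe_stand above 0.135 m or horizontal distance between probe and probe_stand above 0.08 m) and contact force between the fingers and probe above 1 N), for 0.1 s.
At the end, for the whole second after the job is handed in: Pin flange within 4 mm of the lock hole's mouth, pin within 7 degrees of its axis; probe held still in the fingers, off its stand, tip within 7.5 mm of the ring's centre, axis within 8 degrees of the pad's normal, sprung tip in by 2.5 to 9.5 mm, pressing with 1.5 to 9 N (all of step 1 and distance between probe_tip and test_pad below 0.0075 m and angle between the z axis of probe and the z axis of test_pad, either way round below 0.14 rad and value of joint plunger between 0.0025 and 0.0095 m and contact force between probe and carousel between 1.5 and 9 N and contact force between the fingers and probe above 2 N and contact force between probe and probe_stand below 0.2 N and linear speed of probe below 0.02 m/s); the arm keeps its last pose, push and grip.
It fails at once if The probe is pressed hard on the test pad (over 15 N) (contact force between probe and carousel above 15 N).
It fails at once if The bottle, the jar or the spanner is moved by more than 30 mm (distance of any of reagent_bottle, sample_jar, spanner from where it was at the start of the episode above 0.03 m).
It fails at once if The bottle or the jar is tipped (angle between any of reagent_bottle, sample_jar's own z axis and vertical above 0.35 rad).
It also fails if it takes over 56 s, if anything falls off the work surface, if the arm or the gripper's body presses on something with over 40 N, if the wrist force passes 120 N, or if a joint passes its speed limit or range.

### The arm

A 6-joint arm with a two-finger parallel gripper is mounted at the origin on the work surface. World frame = base frame: x ahead of the robot, y to its left, z up, the work surface at z = 0. Lengths are in m, angles in rad, forces in N, time in s.
With the tool pointing down it reaches from about 0.325 to 0.9 m from the base axis. Payload 6.1 kg.
Tool frame: the origin (TCP) lies midway between the tips of the shut fingers; the grasp point (between the pads) lies behind it (r.hold_point_z is the z of the grasp point in the tool frame, in m); z points along the fingers, y is the line along which they close (so a half turn about z gives the same grasp; the last joint's range is limited). The gripper opens to 87 mm and grips with 3 to 60 N. Pads are 19 mm wide; open, the fingers measure 117 mm over their backs; the gripper's body (75 mm by 190 mm) begins 51 mm behind the grasp point.
Start: joints at [-1.379, 0.22, 1.526, -0, 1.395, -0.126], TCP at [0.195, -0.594, 0.223] pointing down, gripper open.
Joint ranges: [-2.98, 2.98], [-0.91, 2.08], [0.09, 2.57], [-1.24, 4.39], [0.2, 2.65], [-2.68, 2.68]. Speed limits (rad/s): [2.57, 2.57, 3.01, 3.14, 3.14, 3.14].

### API

Orientations are given as a rotation vector (axis times angle).
In Python, from cell import r gives the robot as it stands.
- The arm moves only by the tool jog_arm, called after "Call:" as name(argument=value, ...) on one line, values as JSON. Schema: {"type":"object","properties":{"moves":{"type":"object","properties":{"offsets":{"type":"array","items":{"type":"array","items":{"type":"number"},"minItems":5,"maxItems":5},"minItems":1,"maxItems":10}},"additionalProperties":false,"required":["offsets"]},"only":{"type":"string"},"quiet":{"type":"boolean"},"lines":{"type":"string"}},"required":["moves"],"additionalProperties":false}. moves is an object whose key "offsets" holds a list of rows, 1 to 10 of them, each of 5 numbers: the finger opening in m, then dx, dy, dz in units of 50 mm, then a turn about the tool's z in rad; each row is the pose to reach, as a shift and turn from the pose commanded when the call began, along the tool's axes at that moment; what a row does not reach only later rows make up. A row lasts 1/12 s, in which the tool goes at most 0.0417 m and 0.125 rad, less where a joint would pass 70% of its speed; a pose out of reach is approached as far as the arm can. The fingers move at their own pace and stop on an object; the grip force is fixed at half the most. Time passes only in rows, so rows that do not move let the fingers close. The tool returns the time, the measured TCP pose, the force, the opening and the grip force at its end. only (a regular expression) keeps the lines of the reply that match it, lines (a string "A,B") keeps lines A to B, and quiet returns only ok. Input that does not fit is refused with a message, and nothing moves.
- r.get_state(): the state, without advancing time (a new reading comes with each control period).
- r.capture(name): name is "scene" or "top"; returns the picture (480x640x3 uint8, red, green, blue); there is no depth.
- r.calibration(name): a dict with "fovy" (degrees; the focal length in pixels is half the picture's height over the tangent of half this angle, whatever the lens; pixels are square), "cx", "cy" (the principal point, pixels), "R" (3x3) and "t" (3): a world point X has camera coordinates R X + t. Camera axes: x right, y down, z forward; pixel columns grow to the right and rows downward; lengths in m; the calibration is good to about 2 mm. A picture is of the moment at which its call begins. calibration takes no time and is no camera call.
- r.close_job(): hands the job in; it is judged then, once.
The state is a dict: "clock": time; "qpos": joint angles; "dq": joint speeds; "effort": joint torques, N m; "tcp_pos": TCP position; "tool_rot": TCP orientation; "force": force on the tool from outside, world axes, zero at the start; "moment": the same for the moment, N m; "opening": finger opening in m; "grip_force": force on a finger pad.
Only numpy, scipy, OpenCV 4.12 (cv2) and the standard library are available. Lean on these libraries where they do the work, as an engineer would, in place of code of your own. Each camera call takes 0.05 s, during which the arm holds its last target. There are 200 camera calls.

## Working session

There is one attempt and no reset: what is moved stays moved. The work goes in short steps, Python scripts to look and compute and a tool call to move; the robot and the scene stay as the last step left them, time stands still between calls to the robot, and variables do not carry over. Pictures are saved under pics/ and viewed, at most 13 in all, crops included, and the job is handed in when it is done.

```bash
ls; mkdir -p pics
```

Run:
```python
from cell import r
import cv2,numpy as np
for n in("scene","top"):
    im=r.capture(n); cv2.imwrite(f"pics/{n}0.png",im[:,:,::-1]); print(n,r.calibration(n))
print(r.get_state(),r.hold_point_z)
```

```text
cell.py
pics
scene {'fovy': 46.903451805113626, 'cx': 320.566972928054, 'cy': 229.60799568685633, 'R': array([[ 0.11950899,  0.99276915, -0.0112701 ],
       [ 0.63132824, -0.08475001, -0.770871  ],
       [-0.76625208,  0.08501088, -0.63689159]]), 't': array([-0.05568301, -0.34118179,  1.60492135])}
top {'fovy': 50.45444302333621, 'cx': 312.0919537113867, 'cy': 237.40793840215736, 'R': array([[-0.01782532, -0.99984006,  0.00145075],
       [-0.98192203,  0.01723236, -0.1884998 ],
       [ 0.18844466, -0.00478459, -0.98207216]]), 't': array([-0.00231894,  0.59639326,  0.99467495])}
{'clock': 0.1, 'qpos': array([-1.37910654e+00,  2.21153812e-01,  1.52749737e+00,  1.56663798e-06,
        1.39471543e+00, -1.26105702e-01]), 'dq': array([-0.00133652, -0.00196755, -0.0041334 , -0.00073848,  0.00060019,
       -0.00071619]), 'effort': array([ 6.46350109e-04, -4.95944309e+01, -3.88520443e+01,  7.00771739e-02,
        5.15387196e-02, -5.41606244e-05]), 'tcp_pos': array([ 0.19518078, -0.59314742,  0.22154225]), 'tool_rot': array([-3.10026514e+00, -4.96813014e-01,  8.88880493e-05]), 'force': array([0.25474064, 0.50629925, 0.07575766]), 'moment': array([0.00827612, 0.02235973, 0.06940461]), 'grip_force': 0.0, 'opening': 0.08686857283941478} -0.0187
```
View pics/scene0.png

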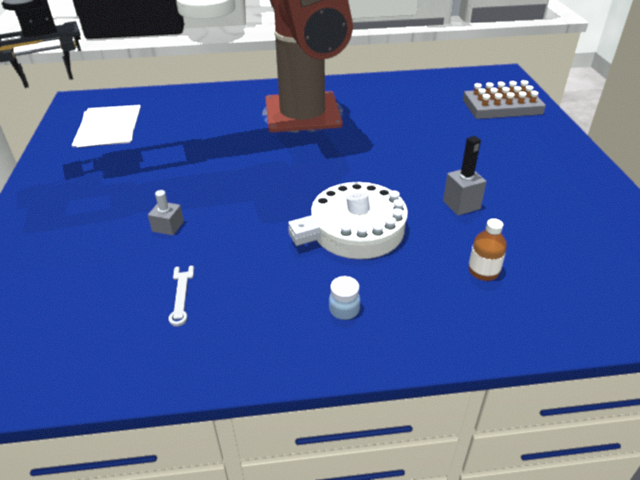

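View pics/top0.png

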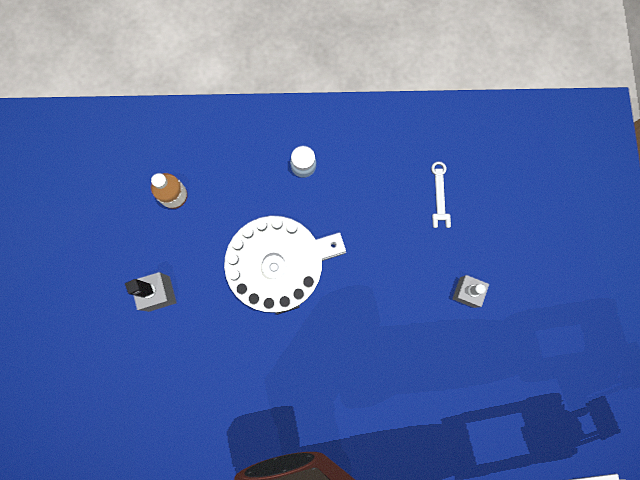

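Create h.py:
```python
import numpy as np,cv2
from cell import r
def cal(n):
    c=r.calibration(n); f=240/np.tan(np.radians(c["fovy"])/2); return c,f
def ray(n,u,v):
    c,f=cal(n); R=np.array(c["R"]); t=np.array(c["t"])
    d=R.T@np.array([(u-c["cx"])/f,(v-c["cy"])/f,1]); return -R.T@t,d/np.linalg.norm(d)
def plane(n,u,v,z):
    o,d=ray(n,u,v); return o+d*(z-o[2])/d[2]
def proj(n,X):
    c,f=cal(n); p=np.array(c["R"])@np.array(X)+np.array(c["t"]); return np.array([c["cx"]+f*p[0]/p[2],c["cy"]+f*p[1]/p[2]])
def tri(a,b):
    (o1,d1),(o2,d2)=ray("scene",*a),ray("top",*b)
    s=np.linalg.lstsq(np.c_[d1,-d2],o2-o1,rcond=None)[0]
    p,q=o1+s[0]*d1,o2+s[1]*d2
    return (p+q)/2,np.linalg.norm(p-q)
def crop(im,u,v,w,h,k):
    c=im[v-h//2:v+h//2,u-w//2:u+w//2]
    return cv2.resize(c,None,fx=k,fy=k,interpolation=cv2.INTER_NEAREST)
```

Run:
```python
import cv2,numpy as np
from h import crop
s=cv2.imread("pics/scene0.png");t=cv2.imread("pics/top0.png")
L=[(t,470,290,66,66),(t,335,245,66,66),(t,274,267,66,66),(s,166,212,66,66),(s,305,230,66,66),(s,466,175,66,100)]
a=np.hstack([crop(*x,4) for x in L[:3]]); b=np.hstack([crop(x[0],x[1],x[2],66,66,4) for x in L[3:]])
cv2.imwrite("pics/m1.png",np.vstack([a,b])); print(a.shape)
```

```text
(264, 792, 3)
```

View pics/m1.png

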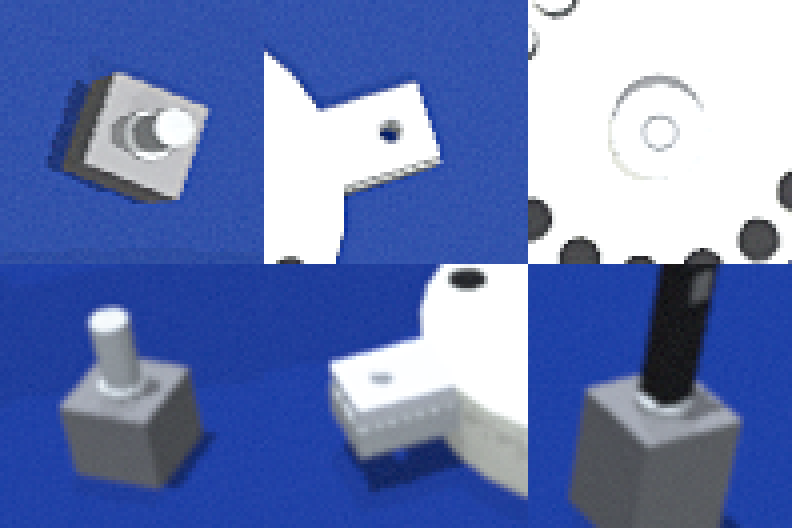

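Add to h.py:
```python
def blob(im,u,v,w,lo,hi,show=0):
    """red-channel blob nearest (u,v) in window half-size w, values in [lo,hi], sub-pixel; im RGB"""
    k=8; c=im[v-w:v+w+1,u-w:u+w+1,0]
    g=cv2.resize(c,None,fx=k,fy=k,interpolation=cv2.INTER_CUBIC); m=cv2.inRange(g,lo,hi)
    cs,_=cv2.findContours(m,cv2.RETR_EXTERNAL,cv2.CHAIN_APPROX_NONE)
    cs=[x for x in cs if cv2.contourArea(x)>k*k*3]
    out=[]
    for x in cs:
        M=cv2.moments(x); p=np.array([M["m10"],M["m01"]])/M["m00"]
        out.append(((p+.5)/k-.5+[u-w,v-w],cv2.contourArea(x)/k/k,cv2.minAreaRect(x)))
    out.sort(key=lambda o:np.hypot(*(o[0]-[u,v]))); return out
```

Run:
```python
import cv2,numpy as np
from h import *
s=cv2.imread("pics/scene0.png")[:,:,::-1];t=cv2.imread("pics/top0.png")[:,:,::-1]
print(s[190:196,157:165,0]); print(t[241:249,329:338,0]);print(s[222:230,296:307,0]); print(t[262:273,268:280,0])
print(s[193:216,340:377,0])
for a in [(s,160,192,8,200,255),(t,481,289,7,215,255),(t,334,245,6,0,225),(s,301,225,6,0,190)]:
    for b in blob(*a)[:2]: print(a[1:],b)
```

```text
[[124 153 170 193 200 190 150  92]
 [225 238 237 240 243 244 232 167]
 [247 247 246 245 245 246 244 198]
 [248 246 245 245 246 246 237 185]
 [244 245 244 244 241 226 193 144]
 [215 229 227 217 198 171 146 117]]
[[255 255 255 255 243 245 255 255 255]
 [255 255 228 178 131 138 182 249 255]
 [255 234 178 159 115 139 164 224 255]
 [255 238 116  60  78  99 104 189 255]
 [255 239  16   4   4  32 111 212 255]
 [255 243 148  40   3  23 124 232 255]
 [255 255 255 195 131 150 230 255 255]
 [255 255 255 255 255 255 255 255 255]]
[[254 254 254 254 254 254 253 253 253 253 253]
 [254 254 250 245 248 247 246 250 253 253 253]
 [253 251 232 214 209 204 201 224 246 253 253]
 [253 251 222 176 167 166 164 182 231 252 254]
 [253 253 236 203 184 180 182 209 242 253 254]
 [254 254 253 247 242 234 236 249 253 254 253]
 [254 254 254 254 254 253 253 254 254 253 254]
 [254 254 253 253 253 253 253 254 254 254 254]]
[[255 255 255 255 255 243 243 254 255 255 255 255]
 [255 255 253 181 158 184 181 177 204 249 255 255]
 [255 255 207 199 255 255 255 255 189 209 255 255]
 [255 231 188 255 255 255 255 255 255 210 237 
[... 3967 characters left out ...]
843306, 192.69908572]), 35.7109375, ((65.0320053100586, 73.67601013183594), (41.59086990356445, 69.9442138671875), 79.69515228271484))
(481, 289, 7, 215, 255) (array([480.45822489, 288.47105853]), 70.5390625, ((54.860084533691406, 55.215843200683594), (79.68921661376953, 73.26192474365234), 27.758541107177734))
(481, 289, 7, 215, 255) (array([475.72448616, 295.48028592]), 6.3984375, ((18.99336814880371, 111.90045166015625), (14.30158519744873, 38.84709548950195), 86.18592071533203))
(334, 245, 6, 0, 225) (array([333.19757463, 244.34606136]), 31.40625, ((45.5, 47.0), (52.0, 49.0), 90.0))
(301, 225, 6, 0, 190) (array([300.94241865, 225.19133087]), 6.8828125, ((50.5, 53.0), (16.0, 35.0), 90.0))
```

Run:
```python
from h import *
s=cv2.imread("pics/scene0.png")[:,:,::-1];t=cv2.imread("pics/top0.png")[:,:,::-1]
kn=blob(s,160,192,8,185,255)[0][0],blob(t,481,289,7,215,255)[0][0]
ho=blob(s,301,225,6,0,225)[0][0],blob(t,334,245,6,0,225)[0][0]
# ring: darkest outer contour in top
ri=blob(t,274,267,7,0,240); print([ (x[0],x[1]) for x in ri])
for n,x in (("knob",kn),("hole",ho)): print(n,x,tri(*x),plane("top",*x[1],.09 if n=="knob" else .053))
R=plane("top",*ri[0][0],.08); H=plane("top",*ho[1],.053); print("pad",R)
# carousel disc: fit circle in top (white big blob) 
m=cv2.inRange(t,(200,200,200),(255,255,255)); m=cv2.morphologyEx(m,cv2.MORPH_OPEN,np.ones((25,25)))
c=max(cv2.findContours(m,0,1)[0],key=cv2.contourArea); e=cv2.fitEllipse(c); print("disc",e)
C=plane("top",*e[0],.053); d=H-C; print("centre",C,np.hypot(d[0],d[1]),"yaw",np.degrees(np.arctan2(d[0],-d[1])))
# grey blocks: top faces, both views
for n,im in(("top",t),("scene",s)):
    hsv=cv2.cvtColor(im,cv2.COLOR_RGB2HSV); 
    for (u,v) in ([(470,291),(152,291)] if n=="top" else [(166,217),(465,190)]):
        w=im[v-32:v+32,u-32:u+32]; g=cv2.inRange(cv2.cvtColor(w,cv2.COLOR_RGB2HSV),(0,0,100 if n=="top" else 75),(180,60,200))
        g=cv2.morphologyEx(g,cv2.MORPH_CLOSE,np.ones((3,3))); cc=max(cv2.findContours(g,0,2)[0],key=cv2.contourArea)
        b=cv2.minAreaRect(cc); print(n,b[0]+np.array([u-32,v-32]),b[1:],(cv2.boxPoints(b)+[u-32,v-32]).round(1).tolist())
```

```text
[(array([273.51976362, 266.71157494]), 75.1640625)]
knob (array([159.59661977, 192.76030676]), array([480.45822489, 288.47105853])) (array([ 0.48215824, -0.33952583,  0.08931647]), np.float64(0.0031419011169170476)) [ 0.48214943 -0.34095389  0.09      ]
hole (array([300.88282322, 225.15267061]), array([333.19757463, 244.34606136])) (array([ 0.58194693, -0.05493306,  0.05175781]), np.float64(0.0027102406287756536)) [ 0.58161299 -0.05622603  0.053     ]
pad [0.53361764 0.0652552  0.08      ]
disc ((298.3003845214844, 259.8460693359375), (44.078800201416016, 60.622154235839844), 23.0979061126709)
centre [0.55054843 0.01627453 0.053     ] 0.07887545697827095 yaw 23.19384354763347
top [472.63868713 291.8686142 ] ((25.887033462524414, 27.51031494140625), 19.98310661315918) [[455.8, 300.4], [465.2, 274.5], [489.5, 283.4], [480.1, 309.2]]
top [148.53108788 291.51813507] ((32.931434631347656, 31.60806655883789), 75.25643920898438) [[129.1, 279.6], [159.6, 271.6], [168.0, 303.4], [137.4, 311.5]]
scene [166.24555969 215.18934631] ((33.56037521362305, 37.47665786743164), 22.380136489868164) [[143.6, 226.1], [157.9, 191.5], [188.9, 204.3], [174.6, 238.9]]
scene [464.05780411 192.62427521] ((38.16635513305664, 44.09658432006836), 8.746162414550781) [[441.8, 211.5], [448.5, 167.9], [486.3, 173.7], [479.6, 217.3]]
```

Add to h.py:
```python
from scipy.spatial.transform import Rotation as Ro
def goto(p,ydir=None):
    """shift (tool axes) and turn taking the TCP from the measured pose to p, tool y along +-ydir (deg, world)"""
    st=r.get_state(); R=Ro.from_rotvec(st["tool_rot"]).as_matrix(); d=R.T@(np.array(p)-st["tcp_pos"]); tn=0
    if ydir is not None:
        a=np.degrees(np.arctan2(R[1,1],R[0,1])); e=(ydir-a+90)%180-90; tn=-np.radians(e)   # tool z is down
    print("shift",d.round(4),"turn",round(tn,3),"y ang",round(np.degrees(np.arctan2(R[1,1],R[0,1])),1),"x ang",round(np.degrees(np.arctan2(R[1,0],R[0,0])),1),"tcp",st["tcp_pos"].round(4),"q6",round(st["qpos"][5],2),"t",round(st["clock"],2))
    return d,tn
```

Run:
```python
from h import *
t=cv2.imread("pics/top0.png")[:,:,::-1]
b=cv2.inRange(cv2.cvtColor(t,cv2.COLOR_RGB2HSV),(100,120,60),(130,255,255)); m=255-b
m[:, :200]=0; m[:205]=0; m[320:]=0; m[:,360:]=0
m=cv2.morphologyEx(m,cv2.MORPH_OPEN,cv2.getStructuringElement(2,(41,41)))
c=max(cv2.findContours(m,0,1)[0],key=cv2.contourArea); e=cv2.fitEllipse(cv2.convexHull(c)); print(e)
C=plane("top",*e[0],.050); H=np.array([.5816,-.0562,.053]); d=H-C; print(C,np.hypot(d[0],d[1]),"yaw",np.degrees(np.arctan2(d[0],-d[1])))
goto([.482,-.340,.150],15)
goto([.482,-.340,.054],15)
```

```text
((273.0592041015625, 263.68060302734375), (96.84268188476562, 99.012451171875), 67.4175033569336)
[0.54394095 0.06835255 0.05      ] 0.1301212586223843 yaw 16.82293936459781
shift [ 0.3515 -0.1507  0.0719] turn -1.515 y ang -71.8 x ang 18.2 tcp [ 0.1952 -0.5931  0.2215] q6 -0.13 t 0.1
shift [ 0.3515 -0.1506  0.1679] turn -1.515 y ang -71.8 x ang 18.2 tcp [ 0.1952 -0.5931  0.2215] q6 -0.13 t 0.1
```

The manual's scale: shifts go in units of 50 mm. Converting my numbers, 0.3515 m is 7.03, -0.1507 m is -3.014.

Call:
jog_arm(moves={"offsets": [[0.06, 7.03, -3.014, 1.4, -1.515], [0.06, 7.03, -3.014, 1.4, -1.515], [0.06, 7.03, -3.014, 1.4, -1.515], [0.06, 7.03, -3.014, 1.4, -1.515], [0.06, 7.03, -3.014, 1.4, -1.515], [0.06, 7.03, -3.014, 1.4, -1.515], [0.06, 7.03, -3.014, 1.4, -1.515], [0.06, 7.03, -3.014, 1.4, -1.515], [0.06, 7.03, -3.014, 1.4, -1.515], [0.06, 7.03, -3.014, 1.4, -1.515]]})

```text
clock: 0.93
tcp_pos: [0.4847, -0.3359, 0.1508]
tool_rot: [-2.212, -2.227, -0.003]
force: [-0.1, 0.1, 0.8]
opening: 0.0602
grip_force: 0.0
```

```bash
python3 -c "
from h import *
goto([.482,-.340,.054],15)"
```

```text
shift [-0.0044 -0.0027  0.0968] turn -0.255 y ang 0.4 x ang 90.4 tcp [ 0.4847 -0.3359  0.1508] q6 -0.75 t 0.93
```

Call:
jog_arm(moves={"offsets": [[0.06, -0.08, -0.054, 0, -0.265], [0.06, -0.08, -0.054, 0.2, -0.265], [0.06, -0.08, -0.054, 1, -0.265], [0.06, -0.08, -0.054, 1.8, -0.265], [0.06, -0.08, -0.054, 1.9, -0.265], [0.06, -0.08, -0.054, 1.9, -0.265]]})

```text
clock: 1.43
tcp_pos: [0.4768, -0.3423, 0.0539]
tool_rot: [-1.907, -2.486, -0.001]
force: [0.1, -0.5, 1.2]
opening: 0.0601
grip_force: 0.0
```

```bash
python3 -c "
from h import *
goto([.482,-.340,.054],16.8)
for n in('scene','top'):
    cv2.imwrite('pics/%s1.png'%n,r.capture(n)[:,:,::-1])
a=crop(cv2.imread('pics/scene1.png'),166,200,96,96,4);b=crop(cv2.imread('pics/top1.png'),475,285,96,96,4)
cv2.imwrite('pics/m2.png',np.hstack([a,b]))"
```

```text
shift [ 0.0008  0.0056 -0.0001] turn -0.031 y ang 15.0 x ang 105.0 tcp [ 0.4768 -0.3423  0.0539] q6 -1.02 t 1.43
```

View pics/m2.png

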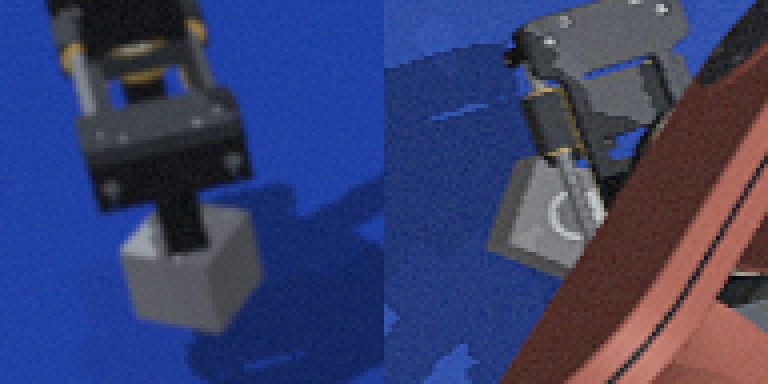

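In the tool's units: 0.0056 m is 0.112, 0.0008 m is 0.016.

Call:
jog_arm(moves={"offsets": [[0.06, 0.016, 0.112, 0, -0.031], [0.015, 0.016, 0.112, 0, -0.031], [0.0, 0.016, 0.112, 0, -0.031], [0.0, 0.016, 0.112, 0, -0.031], [0.0, 0.016, 0.112, 0, -0.031], [0.0, 0.016, 0.112, 0, -0.031], [0.0, 0.016, 0.112, 0, -0.031]]})

```text
clock: 2.12
tcp_pos: [0.4845, -0.3425, 0.0577]
tool_rot: [1.874, 2.522, -0.0]
force: [-0.2, -0.6, 1.2]
opening: 0.0282
grip_force: 0.0
```

```bash
python3 -c "
from h import *
goto([.482,-.340,.054],16.8)"
```

```text
shift [ 0.0031 -0.0017  0.0037] turn -0.0 y ang 16.8 x ang 106.8 tcp [ 0.4845 -0.3425  0.0577] q6 -1.04 t 2.12
```

Call:
jog_arm(moves={"offsets": [[0.0, 0, 0, 0, 0], [0.0, 0, 0, 0, 0], [0, 0, 0, 0, 0], [0, 0, 0, 0, 0]]})

```text
clock: 2.45
tcp_pos: [0.4844, -0.3425, 0.0575]
tool_rot: [-1.873, -2.522, 0.0]
force: [-0.3, 0.1, 1.1]
opening: 0.0188
grip_force: 30.0
```

```bash
python3 -c "
from h import *
goto([.482,-.340,.054],16.8)"
```

```text
shift [ 0.0031 -0.0016  0.0035] turn -0.0 y ang 16.8 x ang 106.8 tcp [ 0.4844 -0.3425  0.0575] q6 -1.04 t 2.45
```

In the tool's units: -0.08 m is -1.6, -0.09 m is -1.8.

Call:
jog_arm(moves={"offsets": [[0, 0, 0, -0.4, 0], [0, 0, 0, -1, 0], [0, 0, 0, -1.6, 0], [0, 0, 0, -1.8, 0], [0, 0, 0, -1.8, 0], [0, 0, 0, -1.8, 0]]})

```text
clock: 2.95
tcp_pos: [0.4846, -0.3424, 0.1472]
tool_rot: [1.873, 2.522, -0.0]
force: [0.2, 0.3, -1.0]
opening: 0.0188
grip_force: 30.0
```

```bash
python3 -c "
from h import *
goto([.5816,-.0562,.1575],16.8)
for n in('scene','top'):
    cv2.imwrite('pics/%s2.png'%n,r.capture(n)[:,:,::-1])
a=crop(cv2.imread('pics/scene2.png'),166,170,132,132,6);
cv2.imwrite('pics/m3.png',a[:600])"
```

```text
shift [ 0.246   0.1756 -0.0104] turn -0.0 y ang 16.8 x ang 106.8 tcp [ 0.4846 -0.3424  0.1472] q6 -1.04 t 2.95
```

View pics/m3.png

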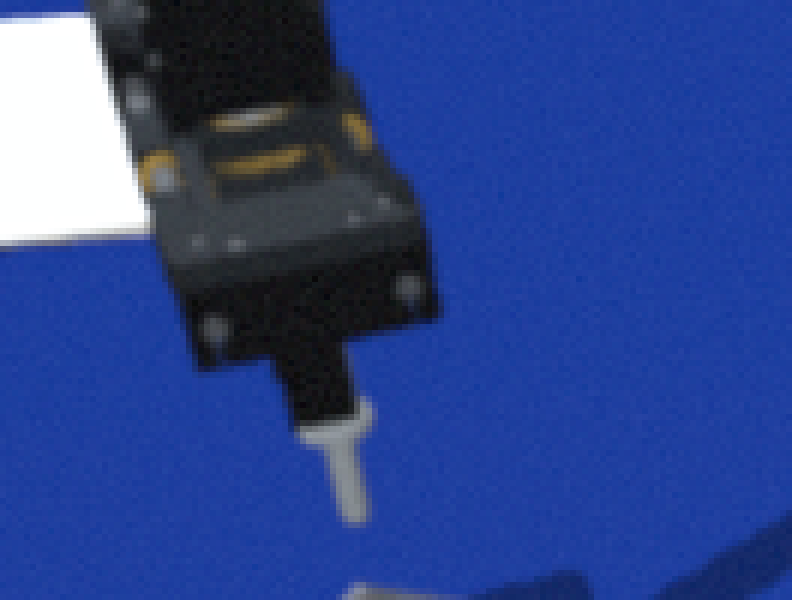

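Add to h.py:
```python
def pinmask(im,box):
    """bright grey pin below the fingers in the scene view: per-row centre and width of bright run"""
    u0,u1,v0,v1=box; o=[]
    for v in range(v0,v1):
        c=im[v,u0:u1,0].astype(float); w=np.clip(c-75,0,None)   # blue bench has red ~25-40
        if (w>25).sum()>=2: o.append((v,u0+(w*np.arange(len(c))).sum()/w.sum(),(w>40).sum()))
    return o
```

Run:
```python
from h import *
s=cv2.imread("pics/scene2.png")[:,:,::-1]
for x in pinmask(s,(145,172,168,196)): print(x[0],round(x[1],2),x[2])
T=np.array([.4846,-.3424,.1472]); xh=np.array([-.289,.957,0])
for k in(0,.002,.004):
    P=T+k*xh; print(k,[proj("scene",P+[0,0,-h]).round(2) for h in(.0075,.0125,.03,.0505)])
```

```text
172 160.39 2
173 160.15 2
174 158.37 4
175 155.65 7
176 154.49 9
177 154.4 8
178 155.72 3
179 156.18 3
180 156.56 4
181 156.75 4
182 156.97 3
183 157.15 3
184 157.42 4
185 157.75 4
186 157.89 3
187 158.08 3
188 158.3 4
189 158.49 4
190 158.66 2
0 [array([152.31, 173.11]), array([152.81, 175.18]), array([154.57, 182.32]), array([156.57, 190.51])]
0.002 [array([153.31, 172.88]), array([153.81, 174.95]), array([155.55, 182.09]), array([157.55, 190.28])]
0.004 [array([154.3 , 172.65]), array([154.81, 174.72]), array([156.54, 181.86]), array([158.52, 190.04])]
```

Run:
```python
from h import *
hs=plane("scene",300.88,225.15,.053); ht=plane("top",333.2,244.35,.053); print(hs,ht)
ks=plane("scene",159.6,192.76,.09); kt=plane("top",480.46,288.47,.09); print(ks,kt)
xh=np.array([-.289,.957,0])
for h in (hs,ht): goto(np.r_[(h-.0045*xh)[:2],.120],16.8)
```

```text
[ 0.58363862 -0.05369148  0.053     ] [ 0.58160464 -0.05623083  0.053     ]
[ 0.48386101 -0.33762686  0.09      ] [ 0.48215144 -0.34095754  0.09      ]
shift [0.242  0.179  0.0255] turn -0.0 y ang 16.8 x ang 106.8 tcp [ 0.4835 -0.3414  0.1451] q6 -1.04 t 3.05
shift [0.2401 0.1764 0.0255] turn -0.0 y ang 16.8 x ang 106.8 tcp [ 0.4835 -0.3414  0.1451] q6 -1.04 t 3.05
```

In the tool's units: 0.242 m is 4.84, 0.178 m is 3.56.

Call:
jog_arm(moves={"offsets": [[0, 0.6, 0.4, 0, 0], [0, 4.8, 3.56, 0, 0], [0, 4.8, 3.56, 0, 0], [0, 4.8, 3.56, 0, 0], [0, 4.8, 3.56, 0, 0], [0, 4.8, 3.56, 0, 0], [0, 4.8, 3.56, 0, 0], [0, 4.8, 3.56, 0.2, 0], [0, 4.84, 3.56, 0.5, 0], [0, 4.84, 3.56, 0.5, 0]]})

```text
clock: 3.88
tcp_pos: [0.5818, -0.0572, 0.1171]
tool_rot: [-1.865, -2.518, 0.006]
force: [-2.5, 0.6, -1.7]
opening: 0.0189
grip_force: 30.0
```

Call:
jog_arm(moves={"offsets": [[0, 0, 0, 0, 0], [0, 0, 0, 0, 0], [0, 0, 0, 0, 0]]})

```text
clock: 4.13
tcp_pos: [0.5851, -0.0605, 0.1228]
tool_rot: [1.875, 2.52, -0.0]
force: [0.1, 0.2, -0.3]
opening: 0.0185
grip_force: 30.0
```

Run:
```python
from h import *
for i in range(3):
    im=r.capture("scene"); print(r.get_state()["tcp_pos"].round(4))
cv2.imwrite("pics/scene3.png",im[:,:,::-1]); s=im.copy()
print([x[0] for x in blob(s,301,225,6,0,225)])
cv2.imwrite("pics/m4.png",crop(im[:,:,::-1],300,200,80,80,7))
```

```text
[ 0.5854 -0.0605  0.1231]
[ 0.5854 -0.0604  0.1233]
[ 0.5855 -0.0603  0.1233]
[array([301.61984107, 224.44120872])]
```

View pics/m4.png

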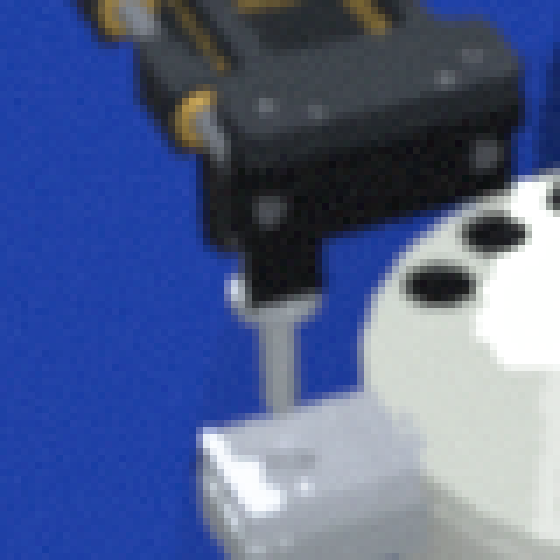

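Run:
```python
from h import *
s=cv2.imread("pics/scene3.png")[:,:,::-1]
P=[(v,u) for v,u,n in pinmask(s,(290,310,206,217))]; print([(v,round(u,2)) for v,u in P])
for r_ in s[214:229,294:309,0]: print(*r_)
for h in((300.88,225.15),(301.4,225.3)):
    hs=plane("scene",*h,.053); print(hs,[proj("scene",[hs[0],hs[1],z]).round(2) for z in(.073,.085,.095,.11)])
```

```text
[(206, np.float64(298.98)), (207, np.float64(299.13)), (208, np.float64(299.17)), (209, np.float64(299.27)), (210, np.float64(299.32)), (211, np.float64(299.33)), (212, np.float64(299.37)), (213, np.float64(299.41)), (214, np.float64(299.55)), (215, np.float64(299.53)), (216, np.float64(302.32))]
27 27 39 77 125 139 140 124 82 42 31 24 32 28 28
32 34 44 80 124 140 141 122 84 43 27 33 33 40 52
30 28 40 79 124 137 139 124 80 49 51 59 81 98 111
33 30 30 66 118 136 139 128 94 91 105 124 153 163 165
35 34 42 61 101 132 140 144 144 155 164 171 183 183 179
59 80 99 111 126 152 160 170 174 181 180 180 181 185 180
122 152 162 163 171 175 181 184 185 183 182 181 184 183 179
169 180 182 182 185 184 185 186 185 183 180 180 182 179 181
182 182 185 183 185 185 190 189 186 181 180 181 181 180 181
181 184 184 181 185 190 196 191 183 184 181 177 182 180 183
181 181 179 178 174 175 176 174 167 165 171 178 181 181 182
206 204 199 182 162 161 164 165 159 152 154 172 181 184 183
245 247 242 202 163 161 163 163 160 157 162 177 181 182 181
251 252 250 216 175 173 172 170 171 174 174 177 180 179 181
252 251 250 224 188 180 177 174 182 197 184 180 179 181 177
[ 0.58363862 -0.05369148  0.053     ] [array([300.54, 217.39]), array([300.33, 212.65]), array([300.16, 208.65]), array([299.89, 202.56])]
[ 0.58425825 -0.05269267  0.053     ] [array([301.07, 217.54]), array([300.86, 212.8 ]), array([300.69, 208.8 ]), array([300.43, 202.7 ])]
```

Call:
jog_arm(moves={"offsets": [[0, 0.04, -0.02, 0, 0], [0, 0.04, -0.02, 0.2, 0], [0, 0.04, -0.02, 0.3, 0], [0, 0.04, -0.02, 0.4, 0], [0, 0.04, -0.02, 0.46, 0], [0, 0.04, -0.02, 0.52, 0], [0, 0.04, -0.02, 0.52, 0]]})

```text
clock: 4.87
tcp_pos: [0.583, -0.0576, 0.0955]
tool_rot: [-1.872, -2.521, 0.001]
force: [0.1, 0.1, -1.9]
opening: 0.0193
grip_force: 30.0
```

Run:
```python
from h import *
s=r.capture("scene"); print({k:np.round(v,4) for k,v in r.get_state().items() if k in("tcp_pos","force","moment")}); cv2.imwrite("pics/scene4.png",s[:,:,::-1])
for r_ in s[206:231,290:313,0]: print(*r_)
```

```text
{'tcp_pos': array([ 0.5833, -0.0576,  0.096 ]), 'force': array([ 0.37  , -0.1011, -0.9298]), 'moment': array([ 0.0457, -0.1359,  0.023 ])}
34 30 30 32 33 32 35 19 20 27 18 24 26 24 12 23 17 22 19 25 31 74 153
34 32 33 27 31 36 29 33 18 18 16 17 16 19 25 22 20 24 29 33 35 99 184
28 35 34 32 34 51 52 32 25 17 17 23 26 25 18 19 13 24 28 32 41 112 192
30 33 32 26 55 93 77 34 19 23 18 11 21 16 21 17 23 24 33 30 47 118 194
29 33 30 37 96 158 121 52 19 22 25 21 24 23 26 19 21 21 26 32 44 119 193
36 27 30 43 117 191 153 70 27 19 23 16 20 23 19 29 38 31 29 27 43 113 192
32 31 32 38 97 164 152 81 28 14 23 18 27 39 57 73 79 59 40 27 36 109 189
37 30 28 29 74 135 153 89 35 36 47 69 84 99 115 127 119 80 43 31 34 104 185
32 33 28 32 50 101 126 84 65 89 103 128 138 141 143 138 119 69 35 26 37 100 181
33 30 28 29 34 65 94 96 113 128 138 148 146 144 135 116 84 52 49 62 83 119 176
26 33 31 32 32 45 54 75 106 133 140 144 139 130 106 86 87 98 109 126 152 165 177
30 30 
[... 553 characters left out ...]
 147 136 141 140 141 167 176 179 180 179 182 181 178 178
218 208 189 183 178 182 180 177 169 146 136 139 135 132 154 174 185 182 183 183 179 179 175
185 227 217 207 203 200 184 173 157 136 132 140 137 131 144 171 182 185 183 181 179 179 178
164 220 243 246 246 241 205 178 157 143 139 141 141 141 152 176 181 181 181 180 180 178 180
153 188 242 251 252 249 225 186 174 164 169 182 166 167 172 178 180 181 181 180 180 181 178
166 168 222 248 252 252 245 207 181 175 194 223 196 179 179 180 179 178 181 177 178 177 177
192 169 181 228 250 252 249 226 203 186 184 198 185 182 180 180 176 180 179 174 173 170 170
175 167 153 193 245 252 250 247 239 206 181 181 178 181 178 175 173 170 169 168 166 164 162
```

In the tool's units: 0.012 m is 0.24, 0.008 m is 0.16.

Call:
jog_arm(moves={"offsets": [[0, 0, 0, 0.08, 0], [0, 0, 0, 0.16, 0], [0, 0, 0, 0.24, 0], [0, 0, 0, 0.24, 0]]})

```text
clock: 5.25
tcp_pos: [0.5828, -0.0576, 0.0834]
tool_rot: [-1.872, -2.521, 0.001]
force: [0.0, 0.1, -0.8]
opening: 0.0191
grip_force: 30.0
```

Call:
jog_arm(moves={"offsets": [[0, 0, 0, 0.08, 0], [0, 0, 0, 0.16, 0], [0, 0, 0, 0.24, 0], [0, 0, 0, 0.24, 0]]})

```text
clock: 5.58
tcp_pos: [0.5828, -0.0576, 0.0713]
tool_rot: [-1.872, -2.521, 0.001]
force: [-1.1, 0.6, -1.5]
opening: 0.0194
grip_force: 30.0
```

The manual's scale: shifts go in units of 50 mm. Converting my numbers, 0.006 m is 0.12, 0.003 m is 0.06.

Call:
jog_arm(moves={"offsets": [[0, 0, 0, 0.06, 0], [0, 0, 0, 0.12, 0], [0, 0, 0, 0.12, 0]]})

```text
clock: 5.83
tcp_pos: [0.5832, -0.0576, 0.0659]
tool_rot: [-1.873, -2.521, 0.001]
force: [-0.3, 1.0, -1.2]
opening: 0.0191
grip_force: 30.0
```

Run:
```python
from h import *
s=r.capture("scene"); print({k:np.round(v,4) for k,v in r.get_state().items() if k in("tcp_pos","force","moment")}); cv2.imwrite("pics/scene5.png",s[:,:,::-1])
for r_ in s[206:231,290:313,0]: print(*r_)
```

```text
{'tcp_pos': array([ 0.5833, -0.0577,  0.0661]), 'force': array([-0.6404, -0.7599, -0.425 ]), 'moment': array([-0.0177, -0.0379,  0.0391])}
68 68 69 98 102 65 35 40 40 49 46 45 42 42 34 39 40 35 33 38 36 37 32
35 33 41 74 98 63 38 38 35 41 37 35 40 37 39 36 37 39 31 35 34 29 28
33 23 26 56 77 57 30 31 36 40 35 36 35 36 34 36 27 31 29 27 27 26 19
32 26 21 38 54 44 28 27 34 37 38 33 34 29 29 24 27 19 23 25 22 22 16
32 25 22 34 35 31 23 30 27 32 25 28 28 29 23 17 19 14 23 16 15 20 21
29 28 25 31 26 31 21 14 19 19 18 26 21 17 21 19 17 23 19 18 23 18 24
32 24 25 34 32 23 23 22 23 18 16 12 21 17 18 17 24 23 22 26 21 15 25
34 24 27 29 32 29 23 20 22 21 32 37 37 27 20 21 20 16 15 23 21 18 17
30 18 23 33 28 27 16 22 23 32 52 64 59 42 22 20 20 20 22 16 16 25 21
31 26 28 31 32 27 24 22 32 56 71 74 69 44 23 24 20 15 18 12 18 24 21
33 21 20 30 30 30 20 19 29 50 64 68 60 35 16 22 22 24 24 13 24 24 24
33 28 31 30 26 29 21 20 17 32 41 44 36 25 24 18 17 16 17 18 23
[... 399 characters left out ...]
186 185 187 201 207 129 39 10 21 15 19 17 24 26 35 63 126 170 179 176 178
160 181 181 180 177 180 201 132 53 19 22 23 33 42 54 73 83 102 158 179 183 180 176
145 182 197 185 175 161 162 118 62 37 53 67 83 102 118 133 131 139 168 183 180 177 178
141 204 235 205 179 166 140 106 79 79 97 123 138 140 146 143 144 153 176 181 180 181 180
137 185 235 222 188 176 160 143 145 134 130 140 147 143 144 152 158 170 179 180 182 179 178
137 162 220 233 203 182 176 182 197 168 151 150 153 154 155 168 176 181 179 180 179 178 176
150 156 177 216 209 188 181 187 192 178 174 173 173 174 171 176 179 178 177 174 173 170 170
159 159 156 188 228 214 188 178 179 183 177 179 181 180 178 173 173 168 168 167 164 164 164
```

Call:
jog_arm(moves={"offsets": [[0, 0, 0, 0.04, 0], [0, 0, 0, 0.08, 0], [0, 0, 0, 0.08, 0]]})

```text
clock: 6.13
tcp_pos: [0.5847, -0.0577, 0.0653]
tool_rot: [1.872, 2.521, 0.002]
force: [-5.7, 1.7, 13.3]
opening: 0.0191
grip_force: 30.0
```

In the tool's units: -0.003 m is -0.06, -0.15 m is -3.

Call:
jog_arm(moves={"offsets": [[0, 0, 0, -0.06, 0], [0.05, 0, 0, -0.06, 0], [0.05, 0, 0, -0.06, 0], [0.05, 0, 0, -0.06, 0], [0.05, 0, 0, -0.06, 0], [0.05, 0, 0, -0.6, 0], [0.05, 0, 0, -1.4, 0], [0.05, 0, 0, -2.2, 0], [0.05, 0, 0, -3, 0], [0.05, 0, 0, -3, 0]]})

```text
clock: 6.97
tcp_pos: [0.5884, -0.0588, 0.2226]
tool_rot: [1.865, 2.511, 0.009]
force: [1.4, -0.6, 1.2]
opening: 0.0496
grip_force: 0.0
```

Run:
```python
from h import *
for n in("scene","top"): cv2.imwrite(f"pics/{n}6.png",r.capture(n)[:,:,::-1])
s=cv2.imread("pics/scene6.png"); t=cv2.imread("pics/top6.png"); s0=cv2.imread("pics/scene0.png");t0=cv2.imread("pics/top0.png")
cv2.imwrite("pics/m5.png",np.vstack([np.hstack([crop(s,310,215,100,74,4),crop(t,320,250,100,74,4)]),np.hstack([crop(s0,466,175,100,74,4),crop(t0,150,290,100,74,4)])]))
```

```text
(no output)
```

View pics/m5.png

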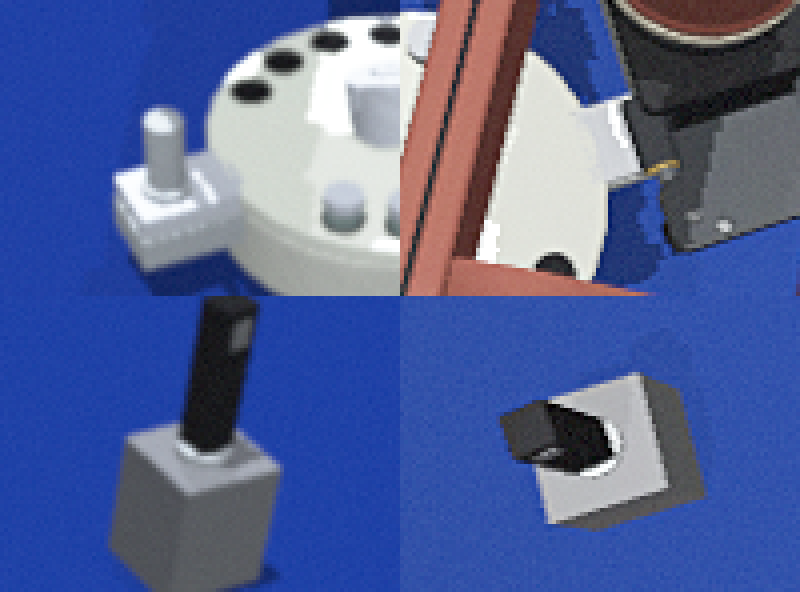

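Run:
```python
from h import *
for n,u,v,w,h in(("top",145,290,24,24),("scene",470,160,20,30)):
    im=cv2.imread(f"pics/{n}0.png"); k=8
    c=cv2.resize(im[v-h:v+h,u-w:u+w],None,fx=k,fy=k,interpolation=cv2.INTER_CUBIC)
    m=cv2.inRange(c,(0,0,0),(75,75,75))
    x=max(cv2.findContours(m,0,1)[0],key=cv2.contourArea); x=cv2.convexHull(x)
    p=cv2.approxPolyDP(x,6,True)[:,0]/k+[u-w-.44,v-h-.44]; print(n,p.round(1).tolist())
```

```text
top [[124.7, 283.3], [133.3, 279.1], [138.8, 279.7], [148.9, 283.2], [152.7, 292.3], [143.8, 296.8], [130.6, 293.9], [128.1, 292.7]]
scene [[473.4, 136.1], [479.1, 139.2], [479.7, 141.8], [473.8, 173.6], [469.9, 175.9], [466.1, 176.4], [460.9, 172.6], [467.1, 138.3]]
```

Run:
```python
from h import *
print(tri((473.4,139.4),(132.3,286.5)),plane("scene",473.4,139.4,.171),plane("top",132.3,286.5,.171)); print(plane("scene",467.3,173.1,.081))
q=[plane("top",*p,.171) for p in((124.7,283.3),(135.5,279.2),(129.2,293.8))]
for b in q[1:]: d=b-q[0]; print(np.degrees(np.arctan2(d[1],d[0])),np.linalg.norm(d))
q=[plane("top",*p,.075) for p in((129.1,279.6),(159.6,271.6),(168,303.4),(137.4,311.5))]; print(np.mean(q,0))
q=np.mean([plane("scene",473.4,139.4,.171),plane("top",132.3,286.5,.171)],0); goto([q[0],q[1],.22],106.5)
```

```text
(array([0.49086243, 0.31662438, 0.16701645]), np.float64(0.004101259896374504)) [0.49661222 0.31612552 0.171     ] [0.48998376 0.31310414 0.171     ]
[0.48706395 0.32094348 0.081     ]
-69.68448750415922 0.020379615331237468
-154.58109296079638 0.021084487359521904
[0.48922704 0.31398039 0.075     ]
shift [ 0.3834  0.0198 -0.0058] turn -1.566 y ang 16.8 x ang 106.8 tcp [ 0.5851 -0.0581  0.2152] q6 -0.53 t 7.07
```

In the tool's units: 0.382 m is 7.64, 0.0198 m is 0.396.

Call:
jog_arm(moves={"offsets": [[0.06, 7.64, 0.396, -0.1, -1.566], [0.06, 7.64, 0.396, -0.1, -1.566], [0.06, 7.64, 0.396, -0.1, -1.566], [0.06, 7.64, 0.396, -0.1, -1.566], [0.06, 7.64, 0.396, -0.1, -1.566], [0.06, 7.64, 0.396, -0.1, -1.566], [0.06, 7.64, 0.396, -0.1, -1.566], [0.06, 7.64, 0.396, -0.1, -1.566], [0.06, 7.64, 0.396, -0.1, -1.566], [0.06, 7.64, 0.396, -0.1, -1.566]]})

```text
clock: 7.9
tcp_pos: [0.4887, 0.3188, 0.215]
tool_rot: [-0.027, -3.137, -0.002]
force: [-0.5, -0.7, -0.1]
opening: 0.0599
grip_force: 0.0
```

Call:
jog_arm(moves={"offsets": [[0.06, 0, 0, 0, -0.125], [0.06, 0, 0, 0, -0.25], [0.06, 0, 0, 0, -0.316], [0.06, 0, 0, 0, -0.316], [0.06, 0, 0, 0, -0.316], [0.06, 0, 0, 0, -0.316]]})

```text
clock: 8.4
tcp_pos: [0.4917, 0.3133, 0.2162]
tool_rot: [0.447, -3.108, 0.001]
force: [0.0, -0.2, 0.3]
opening: 0.0601
grip_force: 0.0
```

Run:
```python
from h import *
goto([.490,.315,.111],106.5)
```

```text
shift [0.0009 0.0021 0.1052] turn -0.002 y ang 106.4 x ang -163.6 tcp [0.4917 0.3133 0.2162] q6 -1.42 t 8.4
```

In the tool's units: 0.105 m is 2.1, 0.1 m is 2.

Call:
jog_arm(moves={"offsets": [[0.06, 0.02, 0.04, 0.2, 0], [0.06, 0.02, 0.04, 0.8, 0], [0.06, 0.02, 0.04, 1.4, 0], [0.06, 0.02, 0.04, 2, 0], [0.06, 0.02, 0.04, 2.1, 0], [0.06, 0.02, 0.04, 2.1, 0], [0.06, 0.02, 0.04, 2.1, 0]]})

```text
clock: 8.98
tcp_pos: [0.491, 0.3154, 0.1131]
tool_rot: [-0.45, 3.109, 0.0]
force: [0.0, 0.8, 0.7]
opening: 0.0597
grip_force: 0.0
```

Run:
```python
from h import *
s=r.capture("scene"); cv2.imwrite("pics/scene7.png",s[:,:,::-1]); cv2.imwrite("pics/m6.png",crop(s[:,:,::-1],466,165,100,100,6)); goto([.490,.315,.111],106.5)
```

```text
shift [ 0.002  -0.0003  0.0033] turn -0.0 y ang 106.5 x ang -163.5 tcp [0.4918 0.3159 0.1143] q6 -1.42 t 9.03
```

View pics/m6.png

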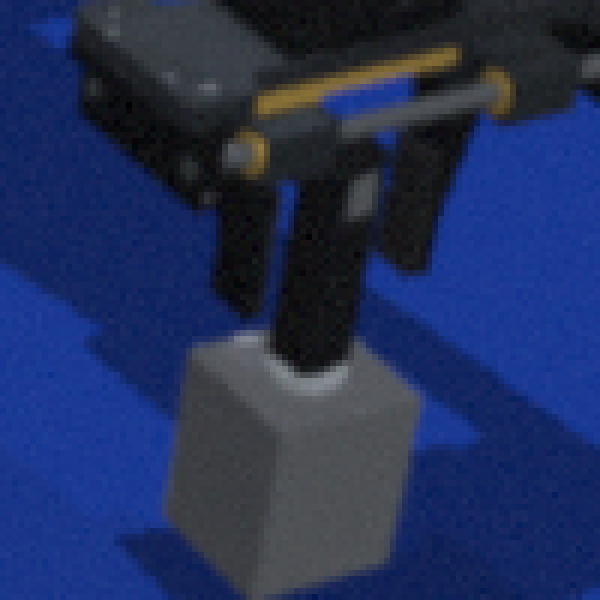

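Call:
jog_arm(moves={"offsets": [[0, 0, 0, 0, 0], [0, 0, 0, 0, 0], [0, 0, 0, 0, 0], [0, 0, 0, 0, 0], [0, 0, 0, 0, 0], [0, 0, 0, 0, 0], [0, 0, 0, 0, 0], [0, 0, 0, 0, 0], [0, 0, 0, 0, 0]]})

```text
clock: 9.78
tcp_pos: [0.4907, 0.3154, 0.1127]
tool_rot: [-0.451, 3.109, 0.0]
force: [-0.2, 0.2, 1.5]
opening: 0.0219
grip_force: 29.5
```

Call:
jog_arm(moves={"offsets": [[0, 0, 0, 0, 0], [0, 0, 0, -0.3, 0], [0, 0, 0, -0.66, 0], [0, 0, 0, -0.66, 0], [0, 0, 0, -0.66, 0]]})

```text
clock: 10.2
tcp_pos: [0.4914, 0.3156, 0.1461]
tool_rot: [-0.451, 3.107, 0.001]
force: [0.0, 0.4, -1.8]
opening: 0.0224
grip_force: 29.5
```

Call:
jog_arm(moves={"offsets": [[0, 0.12, 0, 0, 0], [0, 0.24, 0, 0, 0], [0, 0.36, 0, 0, 0], [0, 0.36, 0, 0, 0]]})

```text
clock: 10.53
tcp_pos: [0.4734, 0.3101, 0.1447]
tool_rot: [-0.451, 3.107, 0.0]
force: [4.0, 0.9, -2.5]
opening: 0.0218
grip_force: 30.0
```

Call:
jog_arm(moves={"offsets": [[0, 0.1, 0, 0, 0], [0, 0.2, 0, 0, 0], [0, 0.28, 0, 0, 0], [0, 0.28, 0, 0, 0]]})

```text
clock: 10.87
tcp_pos: [0.4604, 0.3063, 0.1451]
tool_rot: [-0.451, 3.106, 0.001]
force: [4.7, 1.1, -1.1]
opening: 0.022
grip_force: 30.0
```

Run:
```python
from h import *
s=r.capture("scene"); cv2.imwrite("pics/scene8.png",s[:,:,::-1]); t=r.capture("top"); cv2.imwrite("pics/top8.png",t[:,:,::-1])
cv2.imwrite("pics/m7.png",np.hstack([crop(s[:,:,::-1],466,165,100,100,4),crop(t[:,:,::-1],150,290,100,100,4)])); print(r.get_state()["tcp_pos"],r.get_state()["force"])
```

```text
[0.46048035 0.3062985  0.14520948] [ 4.92396527  0.95971946 -2.25702814]
```

View pics/m7.png

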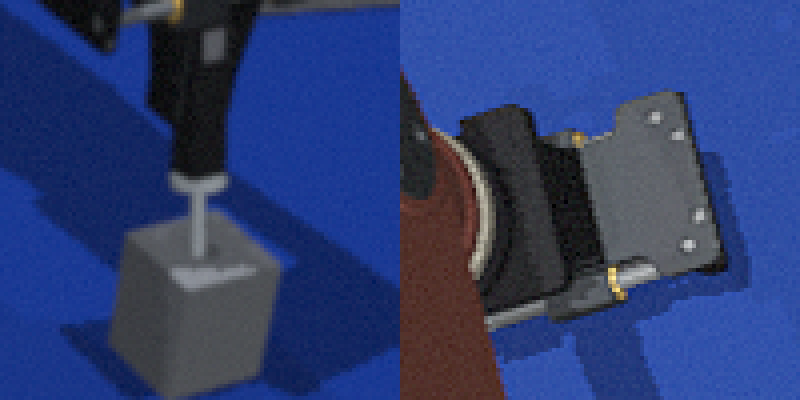

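In the tool's units: -0.08 m is -1.6, -0.07 m is -1.4.

Call:
jog_arm(moves={"offsets": [[0, 0.06, 0, 0, 0], [0, 0.09, 0, 0, 0], [0, 0.09, 0, 0, 0], [0, 0.09, 0, -0.6, 0], [0, 0.09, 0, -1.4, 0], [0, 0.09, 0, -1.6, 0], [0, 0.09, 0, -1.6, 0.1], [0, 0.09, 0, -1.6, 0.22], [0, 0.09, 0, -1.6, 0.34], [0, 0.09, 0, -1.6, 0.46]]})

```text
clock: 11.8
tcp_pos: [0.4544, 0.3045, 0.2242]
tool_rot: [-0.278, -3.127, 0.002]
force: [-0.4, -0.0, -2.2]
opening: 0.0222
grip_force: 30.0
```

Call:
jog_arm(moves={"offsets": [[0, 0, 0, 0, 0.125], [0, 0, 0, 0, 0.25], [0, 0, 0, 0, 0.375], [0, 0, 0, 0, 0.5], [0, 0, 0, 0, 0.625], [0, 0, 0, 0, 0.75], [0, 0, 0, 0, 0.875], [0, 0, 0, 0, 1], [0, 0, 0, 0, 1], [0, 0, 0, 0, 1]]})

```text
clock: 12.63
tcp_pos: [0.4548, 0.3046, 0.2244]
tool_rot: [-1.731, -2.62, 0.003]
force: [0.2, 1.1, -1.8]
opening: 0.0217
grip_force: 30.0
```

Run:
```python
from h import *
s=r.capture("scene"); cv2.imwrite("pics/scene9.png",s[:,:,::-1]); t=r.capture("top"); cv2.imwrite("pics/top9.png",t[:,:,::-1])
g=proj("scene",r.get_state()["tcp_pos"]).astype(int); print(g)
cv2.imwrite("pics/m8.png",np.hstack([crop(s[:,:,::-1],g[0],g[1],100,100,4),crop(t[:,:,::-1],150,290,100,100,4)])); goto([.49,.31,.2],106.5)
```

```text
[465 106]
shift [-0.0088  0.0342  0.0248] turn -1.456 y ang 23.1 x ang 113.1 tcp [0.4552 0.3047 0.2249] q6 0.04 t 12.73
```

View pics/m8.png

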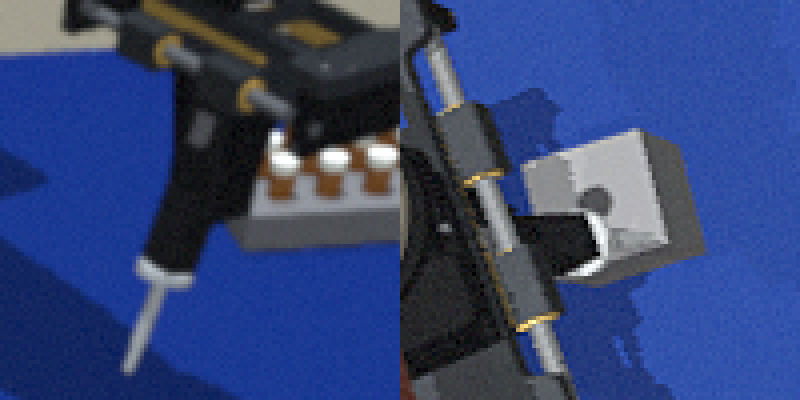

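Create tilt.py:
```python
from h import *
s=cv2.imread("pics/scene9.png")[:,:,::-1]
g=np.array([465,106]); o=g-50
P=[]
for v in range(o[1]+74,o[1]+92):           # shaft rows
    c=s[v,o[0]+28:o[0]+46,0].astype(float); w=np.clip(c-60,0,None)
    if (w>40).sum()>=2: P.append((o[0]+28+(w*np.arange(len(c))).sum()/w.sum(),v))
P=np.array(P); k=np.polyfit(P[:,1],P[:,0],1); print(P.round(1).tolist(),"du/dv",k, "rms",np.std(P[:,0]-np.polyval(k,P[:,1])))
T=np.array([.4552,.3047,.2249]); xa=np.radians(113.1); mx=-np.array([np.cos(xa),np.sin(xa),0])
G=T+[0,0,.0187]
for th in range(14,27,2):
    t=np.radians(th); a=np.sin(t)*mx+np.cos(t)*np.array([0,0,-1]); A,B=proj("scene",G+.0564*a),proj("scene",G+.111*a)
    d=B-A; print(th,A.round(1),B.round(1),round(d[0]/d[1],3))
```

```bash
python3 tilt.py
```

```text
[[453.4, 130.0], [453.0, 131.0], [452.7, 132.0], [452.3, 133.0], [451.8, 134.0], [451.2, 135.0], [450.8, 136.0], [450.5, 137.0], [450.1, 138.0], [449.8, 139.0], [449.4, 140.0], [449.2, 141.0], [448.8, 142.0], [448.5, 143.0], [448.1, 144.0], [447.6, 145.0], [447.3, 146.0], [446.8, 147.0]] du/dv [-3.80683221e-01  5.02798191e+02] rms 0.11217626532045008
14 [458. 124.] [449.6 147.6] -0.355
16 [457.3 124. ] [448.3 147.7] -0.381
18 [456.7 124. ] [447.  147.7] -0.407
20 [456.  123.9] [445.7 147.7] -0.433
22 [455.4 123.9] [444.5 147.5] -0.459
24 [454.8 123.8] [443.3 147.4] -0.485
26 [454.1 123.6] [442.1 147.2] -0.512
```

Run:
```python
from h import *
for z in((.171,.085),):
    A=proj("scene",[.4935,.316,z[0]]);B=proj("scene",[.4935,.316,z[1]]); d=B-A; print(A,B,d[0]/d[1])
s=cv2.imread("pics/scene0.png")[:,:,::-1]
# handle edges upright, sub-pixel by half level per row
for v in range(144,172,3):
    c=s[v,450:490].astype(float)[:,2]; i=np.where(c<80)[0]
    l,h=i[0],i[-1]; f=lambda a,b:(80-c[a])/(c[b]-c[a])
    print(v,round(450+l-1+f(l-1,l),2),round(450+h+f(h,h+1),2))
s=cv2.imread("pics/scene9.png")[:,:,::-1]
for v in range(86,126,3):
    c=s[v,440:485].astype(float)[:,2]; i=np.where(c<80)[0]
    l,h=i[0],i[-1]; print(v,round(440+l-1+(80-c[l-1])/(c[l]-c[l-1]),2),440+h)
```

```text
[472.84305764 138.64264208] [466.33673611 173.37298662] -0.1873382375052815
144 465.61 479.09
147 465.21 478.38
150 464.5 477.74
153 464.0 477.54
156 463.41 476.77
159 462.94 476.25
162 462.41 475.73
165 461.98 475.03
168 461.31 474.51
171 460.95 473.86
86 457.98 484
89 458.0 481
92 458.0 481
95 457.72 481
98 457.17 481
101 456.81 484
104 455.74 484
107 454.67 477
110 453.41 476
113 452.34 476
116 451.37 475
119 450.51 464
122 454.17 463Traceback (most recent call last):
  File "<stdin>", line 13, in <module>
IndexError: index 0 is out of bounds for axis 0 with size 0
```

Call:
jog_arm(moves={"offsets": [[0, 0, 0, 0, -1.46], [0, 0, 0, 0, -1.46], [0, 0, 0, 0, -1.46], [0, 0, 0, 0, -1.46], [0, 0, 0, 0, -1.46], [0, 0, 0, 0, -1.46], [0, 0, 0, 0, -1.46], [0, 0, 0, 0, -1.46], [0, 0, 0, 0, -1.46], [0, 0, 0, 0, -1.46]]})

```text
clock: 13.57
tcp_pos: [0.4555, 0.3048, 0.2253]
tool_rot: [0.137, -3.138, 0.0]
force: [0.3, 0.5, -1.3]
opening: 0.0216
grip_force: 30.0
```

Call:
jog_arm(moves={"offsets": [[0, 0, 0, 0, -0.125], [0, 0, 0, 0, -0.21], [0, 0, 0, 0, -0.21], [0, 0, 0, 0, -0.21], [0, 0, 0, 0.8, -0.21], [0, 0, 0, 1.4, -0.21], [0, 0, 0, 1.6, -0.21], [0, 0, 0, 1.6, -0.21]]})

```text
clock: 14.23
tcp_pos: [0.4546, 0.3043, 0.1431]
tool_rot: [0.449, -3.106, 0.002]
force: [-0.0, 0.3, -1.1]
opening: 0.0219
grip_force: 30.0
```

Call:
jog_arm(moves={"offsets": [[0, 0, 0, 0, 0], [0, 0.08, 0, 0, 0], [0, 0.14, 0, 0, 0], [0, 0.14, 0, 0, 0]]})

```text
clock: 14.57
tcp_pos: [0.4504, 0.3037, 0.1482]
tool_rot: [-0.45, 3.104, 0.002]
force: [1.4, 1.1, 3.3]
opening: 0.0216
grip_force: 30.0
```

Call:
jog_arm(moves={"offsets": [[0, 0, 0, 0, 0], [0, 0, 0, 0, 0]]})

```text
clock: 14.73
tcp_pos: [0.4504, 0.3037, 0.1482]
tool_rot: [-0.451, 3.105, 0.002]
force: [2.0, 0.3, 7.7]
opening: 0.0216
grip_force: 30.0
```

Call:
jog_arm(moves={"offsets": [[0, 0, 0, -0.6, 0], [0, 0, 0, -1.2, 0], [0, 0, 0, -1.6, 0], [0, 0, 0, -1.6, 0.12], [0, 0, 0, -1.6, 0.24], [0, 0, 0, -1.6, 0.36], [0, 0, 0, -1.6, 0.48], [0, 0, 0, -1.6, 0.6], [0, 0, 0, -1.6, 0.72], [0, 0, 0, -1.6, 0.84]]})

```text
clock: 15.57
tcp_pos: [0.4481, 0.3027, 0.2254]
tool_rot: [-0.864, -3.019, 0.002]
force: [-0.1, 0.2, -1.9]
opening: 0.0218
grip_force: 30.0
```

Call:
jog_arm(moves={"offsets": [[0, 0, 0, 0, 0.125], [0, 0, 0, 0, 0.25], [0, 0, 0, 0, 0.375], [0, 0, 0, 0, 0.5], [0, 0, 0, 0, 0.62], [0, 0, 0, 0, 0.62], [0, 0, 0, 0, 0.62]]})

```text
clock: 16.15
tcp_pos: [0.4484, 0.3028, 0.2254]
tool_rot: [-1.732, -2.62, 0.002]
force: [0.1, -0.4, -1.1]
opening: 0.0219
grip_force: 30.0
```

Run:
```python
from h import *
s=r.capture("scene"); cv2.imwrite("pics/scene10.png",s[:,:,::-1])
st=r.get_state(); T=st["tcp_pos"]; R=Ro.from_rotvec(st["tool_rot"]).as_matrix(); mx=-R[:,0]; mx[2]=0; G=T+[0,0,.0187]; goto([.49,.31,.2],106.5)
for th in range(14,27,2):
    t=np.radians(th); a=np.sin(t)*mx+np.cos(t)*np.array([0,0,-1]); A,B=proj("scene",G+.0594*a),proj("scene",G+.111*a)
    d=B-A; print(th,A.round(1),B.round(1),round(d[0]/d[1],3))
P=[]
for v in range(int(A[1])+5,int(B[1])-1):
    u=int(A[0]+(B[0]-A[0])*(v-A[1])/(B[1]-A[1])); c=s[v,u-8:u+9,0].astype(float); w=np.clip(c-60,0,None)
    P.append((u-8+(w*np.arange(17)).sum()/w.sum(),v,(w>40).sum()))
P=np.array(P); k=np.polyfit(P[:,1],P[:,0],1); print(P.round(1).tolist(),"du/dv",k,"rms",np.std(P[:,0]-np.polyval(k,P[:,1])))
```

```text
shift [-0.0096  0.041   0.0254] turn -1.456 y ang 23.1 x ang 113.1 tcp [0.4486 0.3028 0.2255] q6 0.05 t 16.2
14 [455.7 123.6] [447.8 145.9] -0.353
16 [455.  123.6] [446.5 145.9] -0.379
18 [454.3 123.6] [445.3 145.9] -0.405
20 [453.6 123.6] [444.  145.9] -0.431
22 [452.9 123.5] [442.8 145.8] -0.457
24 [452.3 123.4] [441.5 145.6] -0.483
26 [451.7 123.2] [440.3 145.4] -0.51
[[450.8, 128.0, 3.0], [450.4, 129.0, 4.0], [450.0, 130.0, 3.0], [449.7, 131.0, 4.0], [449.2, 132.0, 4.0], [448.7, 133.0, 4.0], [448.1, 134.0, 3.0], [447.8, 135.0, 4.0], [447.4, 136.0, 4.0], [447.1, 137.0, 4.0], [446.7, 138.0, 4.0], [446.3, 139.0, 4.0], [446.0, 140.0, 3.0], [445.7, 141.0, 3.0], [445.3, 142.0, 3.0], [444.7, 143.0, 3.0]] du/dv [-4.0027766e-01  5.0198004e+02] rms 0.10739153281569574
```

Run:
```python
from h import *
print(plane("scene",356.7,195.3,.08))
goto([.4972,.0554,.205],106.8)
```

```text
[0.5342796 0.068362  0.08     ]
shift [-0.2467 -0.0522  0.0205] turn -1.461 y ang 23.1 x ang 113.1 tcp [0.4486 0.3028 0.2255] q6 0.05 t 16.2
```

In the tool's units: -0.247 m is -4.94, -0.052 m is -1.04.

Call:
jog_arm(moves={"offsets": [[0, -4.94, -1.04, 0, -1.46], [0, -4.94, -1.04, 0, -1.46], [0, -4.94, -1.04, 0, -1.46], [0, -4.94, -1.04, 0, -1.46], [0, -4.94, -1.04, 0, -1.46], [0, -4.94, -1.04, 0, -1.46], [0, -4.94, -1.04, 0, -1.46], [0, -4.94, -1.04, 0, -1.46], [0, -4.94, -1.04, 0, -1.46], [0, -4.94, -1.04, 0, -1.46]]})

```text
clock: 17.03
tcp_pos: [0.4968, 0.0542, 0.2255]
tool_rot: [-0.001, -3.141, -0.0]
force: [-0.1, -0.1, -1.4]
opening: 0.0217
grip_force: 30.0
```

Call:
jog_arm(moves={"offsets": [[0, 0, 0, 0, -0.125], [0, 0, 0, 0, -0.21], [0, 0, 0, 0.2, -0.21], [0, 0, 0, 0.4, -0.21], [0, 0, 0, 0.4, -0.21], [0, 0, 0, 0.4, -0.21]]})

```text
clock: 17.53
tcp_pos: [0.4959, 0.0553, 0.2039]
tool_rot: [0.314, -3.123, -0.001]
force: [-0.3, -1.1, -1.8]
opening: 0.022
grip_force: 30.0
```

Run:
```python
from h import *
s=r.capture("scene"); t=r.capture("top"); cv2.imwrite("pics/scene11.png",s[:,:,::-1]); cv2.imwrite("pics/top11.png",t[:,:,::-1]); goto([.4972,.0554,.188],106.8)
cv2.imwrite("pics/m9.png",np.hstack([crop(s[:,:,::-1],350,185,66,80,6),crop(t[:,:,::-1],280,260,66,80,6)]))
```

```text
shift [-0.0004  0.0001  0.0173] turn -0.092 y ang 101.5 x ang -168.5 tcp [0.4969 0.0552 0.2053] q6 -1.82 t 17.63
```

View pics/m9.png

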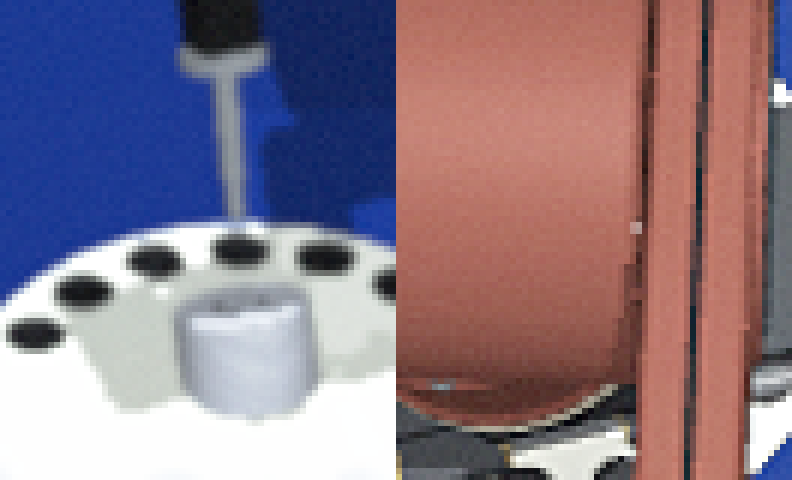

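Call:
jog_arm(moves={"offsets": [[0, 0, 0, 0, -0.092], [0, 0, 0, 0, -0.092], [0, 0, 0, 0, -0.092]]})

```text
clock: 17.88
tcp_pos: [0.4973, 0.0552, 0.2059]
tool_rot: [-0.456, 3.108, -0.0]
force: [0.1, -0.4, -2.6]
opening: 0.0219
grip_force: 30.0
```

Run:
```python
from h import *
s=r.capture("scene"); cv2.imwrite("pics/scene12.png",s[:,:,::-1]); goto([.4972,.0554,.188],106.8)
print(s[170:190,351:366,0])
for z in(.110,.114,.118): print(z,proj("scene",[.5343,.0684,z]),proj("scene",[.5355,.068,z]))
P=[]
for v in range(158,180):
    c=s[v,348:368,0].astype(float); w=np.clip(c-60,0,None); P.append((348+(w*np.arange(20)).sum()/w.sum(),v))
P=np.array(P); print(np.polyfit(P[:,1]-180,P[:,0],1))
```

```text
shift [-0.      0.0002  0.0179] turn -0.002 y ang 106.7 x ang -163.3 tcp [0.4972 0.0552 0.2059] q6 -1.91 t 17.93
[[ 33  31  24  57 111 139 148 133  76  30  20  20  26  23  22]
 [ 34  27  27  53  98 134 145 135  81  34  25  15  24  12  23]
 [ 30  28  28  45  93 132 146 135  86  33  23  21  18  23  22]
 [ 31  33  33  40  80 131 145 138  92  40  23  21  19  23  22]
 [ 24  29  26  33  72 124 148 138  84  36  22  22  22  26  22]
 [ 33  32  28  30  62 117 144 135  82  32  25  20  24  13  21]
 [ 30  28  30  28  52 100 137 135  82  40  21  23  18  22  21]
 [ 31  31  36  27  43  87 137 142  86  41  24  20  24  18  19]
 [ 34  24  24  26  40  83 133 137  95  43  27  21  15  22  13]
 [ 26  36  28  29  39  77 131 135  95  46  28  26  19  26  23]
 [ 26  27  24  26  25  64 112 115  74  39  24  19  24  23  16]
 [ 58  77  81  82  82  89 105 124 116  93  57  41  33  29  28]
 [175 191 193 175 160 157 172 216 229 201 143 110 105 110 112]
 [255 255 249 224 181 167 179 231 254 251 212 184 189 199 202]
 [255 234 187 146 111 104 112 144 185 211 199 202 213 223 225]
 [247 166  86  57  47  45  48  56  77 109 147 191 211 220 224]
 [238 132  47  36  34  33  34  35  37  49 110 182 208 221 215]
 [255 181  80  35  35  32  33  35  35  51 120 188 213 223 209]
 [255 230 141  81  58  47  49  53  68 107 155 192 210 222 212]
 [241 219 184 152 130 111 119 121 138 173 189 200 203 217 214]]
0.11 [357.16496364 183.41528705] [357.07166414 183.76371898]
0.114 [357.22547074 181.79967688] [357.13201164 182.14752993]
0.118 [357.28625158 180.17675724] [357.19263239 180.52402259]
[1.05085359e-01 3.57809505e+02]
```

In the tool's units: 0.028 m is 0.56, 0.002 m is 0.04.

Call:
jog_arm(moves={"offsets": [[0, 0.04, 0, 0.2, 0], [0, 0.04, 0, 0.4, 0], [0, 0.04, 0, 0.56, 0], [0, 0.04, 0, 0.56, 0], [0, 0.04, 0, 0.56, 0], [0, 0.04, 0, 0.56, 0]]})

```text
clock: 18.43
tcp_pos: [0.4951, 0.0546, 0.1774]
tool_rot: [0.459, -3.108, -0.0]
force: [-0.8, -0.1, -1.7]
opening: 0.0217
grip_force: 30.0
```

Run:
```python
from h import *
F=[]
for i in range(6):
    s=r.capture("scene"); F.append(np.r_[r.get_state()["force"],r.get_state()["tcp_pos"]])
print(np.mean(F,0).round(4)); cv2.imwrite("pics/scene13.png",s[:,:,::-1])
print(s[180:202,346:370,0])
```

```text
[-0.0408 -0.4106 -1.3638  0.4954  0.0546  0.1779]
[[ 29  25  27  27  25  26  24  48  99 134 146 135  79  31  21  21  21  19
   21  18  14  14  14  23]
 [ 28  35  41  44  52  58  73  83 101 133 146 138  91  69  58  47  37  33
   27  31  25  23  25  21]
 [125 151 161 166 169 174 188 186 147 136 147 139 121 137 127 119 108 109
  109 112 112 112 106  89]
 [239 255 255 255 255 255 255 245 177 138 143 144 145 167 175 182 182 190
  201 206 206 207 202 175]
 [255 255 255 255 255 255 237 181 124 127 142 141 115 112 147 183 203 215
  224 226 226 218 212 199]
 [255 255 255 255 255 248 164  85  69 111 141 137  86  50  79 141 192 210
  223 225 209 169 139 128]
 [214 255 255 255 255 239 133  46  41  94 135 138  85  32  38 110 185 216
  222 216 166 103  64  49]
 [120 227 255 255 255 249 161  59  40  84 131 139  90  38  49 113 188 214
  223 208 128  55  30  26]
 [ 62 170 254 255 243 227 169 110  76  88 129 137  95  73 109 153 192 209
  209 194 122  46  22  22]
 [ 
[... 610 characters left out ...]
75 162 155 151 144 132 121 135 143 138 140 139 136 120 132 147 150
  155 169 171 163 169 209]
 [172 154 150 148 146 145 128 113 127 132 135 147 148 149 146 164 171 175
  182 209 205 169 164 202]
 [156 145 146 147 151 164 165 165 165 162 179 206 195 204 200 222 226 222
  218 209 191 165 160 203]
 [148 138 152 158 177 217 226 228 228 226 228 232 228 227 228 233 228 210
  205 192 179 162 157 195]
 [141 129 155 184 203 226 227 232 232 233 232 225 221 214 219 220 215 202
  196 188 177 165 155 186]
 [142 124 150 176 190 200 202 204 209 216 216 215 211 210 210 211 208 200
  196 191 179 166 159 179]
 [148 127 146 165 178 183 190 191 197 197 205 204 209 210 211 208 206 199
  191 186 178 170 158 169]]
```

In the tool's units: 0.0075 m is 0.15, 0.006 m is 0.12.

Call:
jog_arm(moves={"offsets": [[0, -0.02, 0, 0.06, 0], [0, -0.04, 0, 0.12, 0], [0, -0.05, 0, 0.15, 0], [0, -0.05, 0, 0.15, 0]]})

```text
clock: 19.07
tcp_pos: [0.4971, 0.0554, 0.1693]
tool_rot: [0.459, -3.107, -0.0]
force: [0.0, -0.0, -1.7]
opening: 0.0219
grip_force: 30.0
```

Create fz.py:
```python
from h import *
F=[]
for i in range(8):
    s=r.capture("scene"); F.append(np.r_[r.get_state()["force"],r.get_state()["tcp_pos"]])
print(np.mean(F,0).round(4),np.std(F,0)[:3].round(2),r.get_state()["clock"]); cv2.imwrite("pics/scene14.png",s[:,:,::-1])
print(s[190:200,350:366,0])
```

```bash
python3 fz.py
```

```text
[ 0.2544  0.0668 -1.3377  0.4975  0.0553  0.17  ] [0.35 0.28 0.49] 19.4667
[[205 205 201 199 189 166 146 143 154 182 198 202 201 203 201 200]
 [201 202 202 201 196 184 151 146 159 184 199 198 199 197 200 197]
 [199 199 195 194 190 175 146 142 154 171 181 175 179 172 173 176]
 [185 182 172 165 159 152 136 143 148 154 154 151 155 155 152 155]
 [164 154 149 142 141 141 133 139 145 146 130 140 147 148 148 148]
 [150 145 132 122 134 142 136 129 138 135 120 131 149 148 150 151]
 [146 143 126 112 129 135 125 124 128 128 135 151 170 172 172 161]
 [147 165 167 162 165 161 166 168 169 170 172 187 216 222 215 193]
 [180 217 227 229 228 227 226 225 223 222 225 226 225 213 206 192]
 [204 226 229 231 234 233 232 226 219 213 217 220 215 201 197 189]]
```

In the tool's units: 0.002 m is 0.04, -0.0007 m is -0.014.

Call:
jog_arm(moves={"offsets": [[0, -0.014, 0, 0.04, 0], [0, -0.014, 0, 0.04, 0], [0, -0.014, 0, 0.04, 0]]})

```text
clock: 19.72
tcp_pos: [0.4984, 0.0555, 0.1683]
tool_rot: [-0.459, 3.107, -0.0]
force: [-0.7, -0.7, 0.3]
opening: 0.0215
grip_force: 30.0
```

```bash
python3 fz.py | head -1
```

```text
[0.2995 0.3956 0.4104 0.4984 0.0555 0.1683] [0.44 0.68 0.44] 20.1167
```

Call:
jog_arm(moves={"offsets": [[0, -0.014, 0, 0.04, 0], [0, -0.014, 0, 0.04, 0], [0, -0.014, 0, 0.04, 0]]})

```text
clock: 20.37
tcp_pos: [0.4989, 0.0557, 0.166]
tool_rot: [-0.459, 3.108, -0.0]
force: [0.7, 0.4, 0.5]
opening: 0.0219
grip_force: 30.0
```

```bash
python3 fz.py
```

```text
[-0.2576 -0.4027  1.0251  0.4989  0.0557  0.1661] [0.82 0.62 0.67] 20.7667
[[217 205 205 205 202 167 144 145 150 168 193 205 202 204 203 204]
 [201 199 203 204 202 182 150 144 157 184 199 198 198 197 196 197]
 [201 199 197 194 187 175 144 143 151 170 182 175 178 174 174 178]
 [189 183 174 166 160 150 135 142 147 152 153 151 155 156 152 156]
 [165 156 149 144 140 144 128 140 145 134 123 133 149 149 147 149]
 [150 144 133 123 136 141 129 131 141 127 118 128 145 151 148 151]
 [147 146 130 112 127 133 125 126 132 127 136 147 171 173 172 164]
 [148 152 159 142 139 141 159 165 169 168 173 189 218 225 215 195]
 [166 184 210 188 173 184 218 225 226 222 225 227 225 211 209 192]
 [200 213 225 221 221 224 231 226 220 214 220 220 215 201 197 190]]
```

In the tool's units: 0.0033 m is 0.066, 0.0017 m is 0.034.

Call:
jog_arm(moves={"offsets": [[0, -0.012, 0, 0.034, 0], [0, -0.022, 0, 0.066, 0], [0, -0.022, 0, 0.066, 0], [0, -0.022, 0, 0.066, 0]]})

```text
clock: 21.1
tcp_pos: [0.4999, 0.056, 0.1627]
tool_rot: [0.459, -3.108, 0.0]
force: [-0.3, -0.5, 2.2]
opening: 0.0215
grip_force: 30.0
```

Run:
```python
exec(open("fz.py").read())
P=[]
for v in range(168,190):
    c=s[v,350:366,0].astype(float)
    if v<182: w=np.clip(c-60,0,None); P.append((350+(w*np.arange(16)).sum()/w.sum(),v))
P=np.array(P); print(np.polyfit(P[:,1]-180,P[:,0],1))
cv2.imwrite("pics/m10.png",np.hstack([crop(s[:,:,::-1],345,185,66,90,6),crop(s[:,:,::-1],305,215,66,90,6)]))
```

```text
[-0.6127 -0.174   2.6968  0.4999  0.056   0.1628] [0.63 0.53 0.39] 21.5
[[215 207 205 205 203 163 142 146 147 164 192 202 205 205 203 205]
 [205 202 204 201 197 161 140 142 148 160 191 198 198 199 197 198]
 [201 199 198 197 182 154 137 143 149 159 182 173 177 176 172 177]
 [187 180 173 169 158 145 133 143 145 152 154 152 158 154 153 155]
 [165 155 152 142 143 142 130 139 148 137 125 131 146 149 148 150]
 [152 144 134 125 137 143 130 137 143 129 113 130 146 149 150 153]
 [147 146 130 117 128 134 124 124 134 128 137 149 171 175 173 163]
 [148 145 141 138 139 142 159 169 171 168 175 187 219 224 216 194]
 [163 168 171 172 171 183 221 226 225 222 226 227 226 214 206 187]
 [202 212 215 218 224 224 230 226 221 215 221 221 215 202 198 189]]
[nan nan]<stdin>:5: RuntimeWarning: invalid value encountered in scalar divide
```

View pics/m10.png

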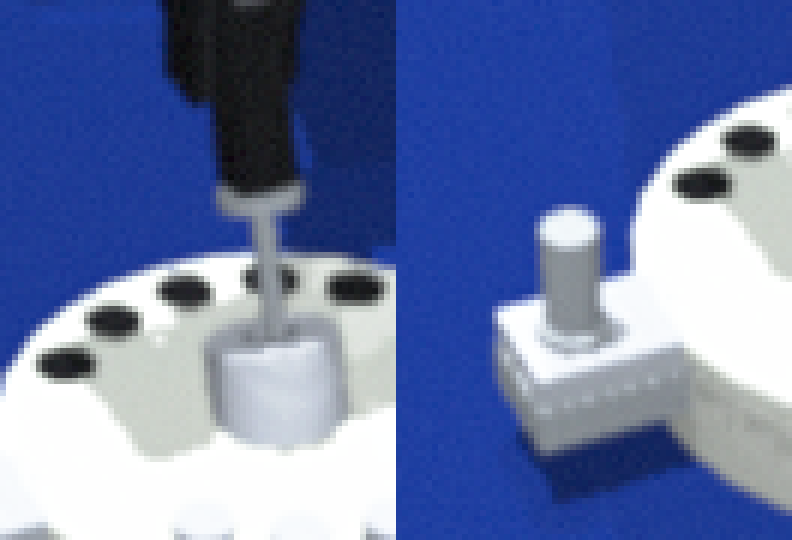

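```bash
python3 -c "
from h import *
print(r.close_job())"
```

```text
the job is handed in; nothing more can be done
None
```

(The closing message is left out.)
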